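# Unpack the ear defenders and hang them over the bar

### The arm

A 6-joint arm with a two-finger parallel gripper is mounted at the origin on the work surface. World frame = base frame: x ahead of the robot, y to its left, z up, the work surface at z = 0. Lengths are in m, angles in rad, forces in N, time in s.
With the tool pointing down it reaches from about 0.275 to 0.75 m from the base axis. Payload 10.2 kg.
Tool frame: the origin (TCP) lies midway between the tips of the shut fingers; the grasp point (between the pads) lies 19 mm behind it (env.hold_point_z is the distance from the TCP to the grasp point, in m); z points along the fingers, y is the line along which they close (so a half turn about z gives the same grasp; the last joint's range is limited). The gripper opens to 85 mm and grips with 20 to 120 N. Pads are 22 mm wide; open, the fingers measure 114 mm over their backs; the gripper's body (76 mm by 85 mm) begins 54 mm behind the grasp point. The pads swing forward as they close: fully open they stand 13 mm farther back than shut.
Start: joints at [-1.372, 0.313, 1.498, -0, 1.331, -0.223], TCP at [0.215, -0.479, 0.231] pointing down, gripper open.
Joint ranges: [-2.94, 2.94], [-0.97, 2.17], [0.19, 2.56], [-1.23, 4.37], [0.02, 3.11], [-2.88, 2.88]. Speed limits (rad/s): [2.39, 2.39, 3.01, 3.14, 3.14, 3.14].

### API

Orientations are given as a unit quaternion [x, y, z, w].
In Python, from bench import env, kinematics, monitor, eyes, job gives the robot as it stands. The module is installed in compiled form; this text tells all that it offers. Calls block until the motion is done:
- env.reach(position, orientation): joint-space move of the TCP to a pose.
- env.movel(position, velocity=0.15, frame=None, guard=None): straight line of the TCP; frame=None keeps the orientation; velocity is the mean speed in m/s. With guard (N) it stops when the force on the tool has changed by that much, and returns True; else False.
- env.set_joints(angles): joint-space move.
- env.release() and env.close_gripper(effort=None): open the fingers fully, or close them until they stop; effort is the grip in N (None keeps the last).
- env.hold(seconds).
- kinematics.ik(position, orientation): joint angles nearest the present ones, or None.
- monitor.sense(): the state.
- eyes.grab_frame(name): name is "scene" or "top" or "wrist"; returns a dict with "frame" (480x640x3 uint8, red, green, blue), "mtx" (3x3 intrinsics, pixels), "view" (4x4, takes a point from world to camera coordinates). Camera axes: x right, y down, z forward; pixel columns grow to the right and rows downward; lengths in m; the calibration is good to about 2 mm. The wrist camera is an equidistant fisheye: a pixel r from the principal point sees the ray r / f radians off the axis. A picture is of the moment at which its call begins. There is no depth.
A pose or a line that the arm cannot do raises env.MotionError and nothing moves.
- job.hand_in(): hands the job in; it is judged then, once.
The state is a dict: "clock": time; "joints": joint angles; "qvel": joint speeds; "joint_efforts": joint torques, N m; "position": TCP position; "ee_rot": TCP orientation; "contact_force": force on the tool from outside, world axes, zero at the start; "ft_torque": the same for the moment, N m; "finger_gap": opening from 0.0 (shut) to 1.0 (fully open); "gripper_force": force on a finger pad.
Only numpy, scipy, OpenCV 4.12 (cv2) and the standard library are available. Lean on these libraries where they do the work, as an engineer would, in place of code of your own. Each camera call takes 0.05 s, during which the arm holds its last target. There are 200 camera calls.

### The job

Lift the loose yellow lid off the clear storage tote and lay it flat, right way up, roughly in the middle of the blue mat. Then take the red ear defenders out of the tote and hang them squarely astride the steel bar, near its middle, with the headband resting on the bar and one ear cup hanging down on either side. Let go of both without dropping them, and leave the other things where they are.

Things in the scene. Friction and masses are not known exactly. Their poses are not given: they have to be found in the camera images.
- tote: clear plastic storage tote, open-topped, fixed to the table: 240 (its x) x 190 (its y) x 160 mm high, walls and floor 5 mm; grey carrying grips stick out 29 mm from its two short ends (look only), 118 mm up. Origin: centre of the underside.
- tote_lid: loose yellow lid on the tote, 0.25 kg: plate 256 (x) x 206 (y) x 6 mm with a skirt 12 mm deep, 4 mm thick, around the tote with 4 mm clearance: lift it straight up 15 mm or more first. Black bridge handle on its middle. Origin: centre of the plate's underside, which rests on the tote's rim; laid down, the origin is 12 mm above what the skirt stands on.
- lid_handle (a point): centre of the top face of the lid's black handle: bar 110 mm long along the lid's x, 18 mm wide along its y, 16 mm high (its underside is 20 mm above the plate's upper face, finger room beneath), this point 42 mm above the lid's origin.
- ear_defenders: rigid ear defenders, 0.22 kg, upright on their two cups in the tote, headband up: 177 (x) x 66 (y) x 150 mm high. A stiff black headband arches in the x-z plane between two red cups with black cushions (each 38 in x, 66 in y, 70 high, 100 mm clear between them). Origin: midway between the cups, level with their undersides; z up. Start: turned with the tote, cups towards its short ends.
- headband_top (a point): middle of the top face of the headband, 150 mm above the ear defenders' origin. Here the band is a straight padded block 44 mm long (x), 28 mm wide (y) and 20 mm thick (z); its underside, 130 mm above the origin, rests on the bar when hung. Grip it across its 28 mm width (y) with the fingertips no lower than its underside.
- bar_stand: fixed steel stand: base plate 100 (x) x 300 (y) x 8 mm with two dark posts at y = -135 and +135 mm, no higher than the bar, carrying a horizontal round steel bar 20 mm in diameter along the stand's y, 254 mm free between the posts, its axis 155 mm above the table. Origin: centre of the base's underside.
- bar_middle (a point): top of the bar at its middle, 165 mm above the table. Orientation as the stand: y runs along the bar.
- mat: blue mat fixed on the table, 290 (x) x 240 (y) x 3 mm thick, where the lid goes. Origin: centre of its underside.
- soup_can: bystander: tin can with red label, 68 mm diameter, 105 mm high; origin at the centre of its foot.
- corn_can: bystander: tin can with green label, 68 mm diameter, 105 mm high; origin at the centre of its foot.
- jam_jar: bystander: amber jar, 72 mm diameter, 110 mm high; origin at the centre of its foot.
- tape_roll: bystander: roll of brown tape lying flat, 90 mm diameter, 40 mm high; origin at the centre of its underside.
- wrench: bystander: steel wrench lying on the table, 140 mm long along its x.
- spare_jar: bystander standing in the tote, between the cups and the +y long side (centre about 62 mm to +y of the tote's middle): small glass jar with white cap, 42 mm diameter, 55 mm high; stays in the tote. Origin at the centre of its foot.

How it is judged:
On the way:
1. the lid lies flat and released on the blue mat (horizontal distance between tote_lid and mat below 0.06 m and height (world z) of tote_lid below 0.022 m and angle between tote_lid's own z axis and vertical below 0.08 rad and contact force between the fingers and tote_lid below 0.1 N), for 0.2 s.
At the end, for the whole second after the job is handed in: Lid flat, upright, on the mat within 60 mm of its centre; ear defenders hang by the headband on the bar, a cup each side, within 90 mm of its middle along it, 30 mm across, tilt and squareness within 20 degrees; both released, at rest; every bystander within 50 mm of its start (all of step 1 and linear speed of each of tote_lid, ear_defenders below 0.05 m/s and x of headband_top in the frame of bar_stand between -0.03 and 0.03 m and y of headband_top in the frame of bar_stand between -0.09 and 0.09 m and z of headband_top in the frame of bar_stand between 0.165 and 0.205 m and angle between ear_defenders's own z axis and vertical below 0.35 rad and angle between the y axis of ear_defenders and the y axis of bar_stand, either way round below 0.35 rad and contact force between ear_defenders and bar_stand above 0.5 N and contact force between ear_defenders and the fingers below 0.1 N and angular speed of ear_defenders below 0.5 rad/s and distance of each of soup_can, corn_can, jam_jar, tape_roll, wrench, spare_jar from where it was at the start of the episode below 0.05 m); the robot touches nothing.
It fails at once if a bystander is shoved more than 80 mm or knocked over (distance of any of soup_can, corn_can, jam_jar, tape_roll, wrench, spare_jar from where it was at the start of the episode above 0.08 m or angle between any of soup_can, corn_can, jam_jar, tape_roll, wrench, spare_jar's own z axis and vertical above 0.7 rad).
It fails at once if the lid is dropped or thrown (faster than 0.8 m/s while not held) (linear speed of tote_lid above 0.8 m/s and contact force between tote_lid and the fingers below 0.05 N).
It fails at once if the ear defenders are dropped or thrown (faster than 0.8 m/s while not held) (linear speed of ear_defenders above 0.8 m/s and contact force between ear_defenders and the fingers below 0.05 N).
It also fails if it takes over 64 s, if anything falls off the work surface, if the arm or the gripper's body presses on something with over 40 N, if the wrist force passes 120 N, or if a joint passes its speed limit or range.

## Working session

There is one attempt and no reset: what is moved stays moved. The work goes in short steps, each a Python script; the robot and the scene stay as the last script left them, time stands still between calls to the robot, and variables do not carry over. Pictures are saved under pics/ and viewed, at most 10 in all, crops included, and the job is handed in when it is done.

```bash
mkdir -p pics; python3 - <<'E'
from bench import env, kinematics, monitor, eyes, job
import cv2,numpy as np
np.set_printoptions(precision=4,suppress=True)
for n in ("scene","top"):
    f=eyes.grab_frame(n); cv2.imwrite(f"pics/{n}0.png",f["frame"][:,:,::-1]); print(n,f["mtx"],f["view"])
    np.savez(f"{n}0.npz",**f)
s=monitor.sense(); print(s["position"],s["ee_rot"],s["clock"],env.hold_point_z)
E
```

```text
scene [[523.2354   0.     315.7251]
 [  0.     523.2354 243.8266]
 [  0.       0.       1.    ]] [[-0.3742  0.9273  0.0022  0.1858]
 [ 0.5374  0.2188 -0.8145 -0.1838]
 [-0.7558 -0.3036 -0.5802  1.7836]
 [ 0.      0.      0.      1.    ]]
top [[487.0767   0.     313.7805]
 [  0.     487.0767 244.8847]
 [  0.       0.       1.    ]] [[-0.0221 -0.9998  0.0008  0.0411]
 [-0.9961  0.022  -0.0858  0.5739]
 [ 0.0858 -0.0027 -0.9963  1.2204]
 [ 0.      0.      0.      1.    ]]
[ 0.2149 -0.4788  0.2308] [ 0.9778  0.2093  0.     -0.0006] 0.1 0.0187
```

View pics/top0.png

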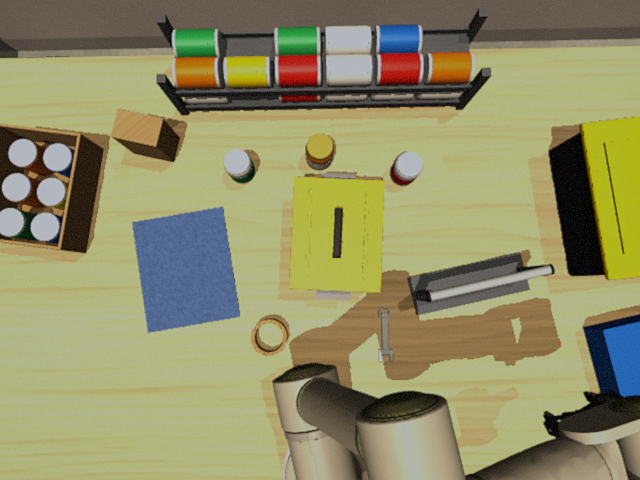

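View pics/scene0.png

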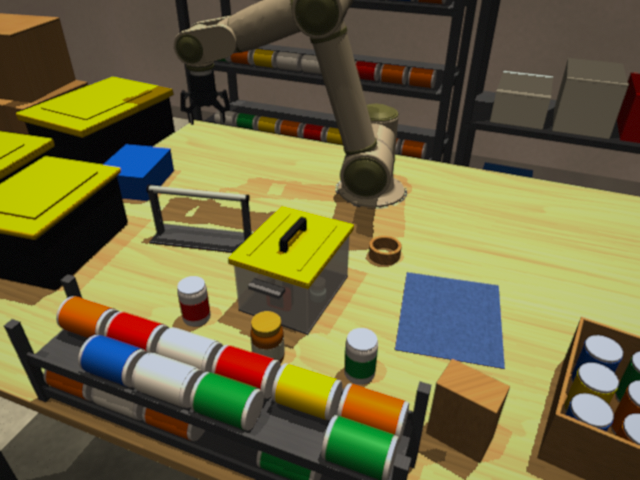

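The top view shows the lid at about (338,235), with its handle from (338,208) to (337,257). The mat is at about (186,269) and the bar runs from (425,296) to (553,269). In the scene view the spare jar shows through the tote at (318,285), which is the world +y side. The handle is dark and the lid's mask can be segmented cleanly.

```bash
cat > h.py <<'E'
import numpy as np, cv2
from scipy.spatial.transform import Rotation as R
np.set_printoptions(precision=4,suppress=True)
def unproj(f,px,z):
    px=np.atleast_2d(px).astype(float); K,V=f["mtx"],f["view"]
    d=np.c_[px,np.ones(len(px))]@np.linalg.inv(K).T@V[:3,:3]
    c=-V[:3,:3].T@V[:3,3]
    return (c+d*((z-c[2])/d[:,2])[:,None])[:,:2]
def proj(f,P):
    p=np.atleast_2d(P)@f["view"][:3,:3].T+f["view"][:3,3]; p=p@f["mtx"].T
    return p[:,:2]/p[:,2:]
def blob(f,lo,hi,roi):  # largest HSV blob within roi x0,y0,x1,y1
    m=cv2.inRange(cv2.cvtColor(f["frame"],cv2.COLOR_RGB2HSV),lo,hi)
    k=np.zeros_like(m); x0,y0,x1,y1=roi; k[y0:y1,x0:x1]=255
    cs,_=cv2.findContours(m&k,cv2.RETR_EXTERNAL,cv2.CHAIN_APPROX_NONE)
    return max(cs,key=cv2.contourArea)[:,0]
def rect(xy):   # centre, size, angle (deg) of min area rect in mm
    return cv2.minAreaRect((xy*1000).astype(np.float32))
def down(yaw):  # tool down, tool y along world direction yaw (rad)
    y=np.array([np.cos(yaw),np.sin(yaw),0]); z=np.array([0,0,-1.])
    return R.from_matrix(np.c_[np.cross(y,z),y,z]).as_quat()
E
python3 - <<'E'
from h import *
t=dict(np.load("top0.npz")); s=dict(np.load("scene0.npz"))
hsv=cv2.cvtColor(t["frame"],cv2.COLOR_RGB2HSV)
for p in [(315,235),(300,280),(280,235),(186,269),(338,235),(480,285),(480,268)]: print(p,hsv[p[1],p[0]])
print("mat",rect(unproj(t,blob(t,(100,80,30),(130,255,255),(110,190,260,350)),.003)))
c=blob(t,(26,215,60),(34,255,255),(280,170,395,300)); print("lid",rect(unproj(t,c,.166)),cv2.boundingRect(c))
print("handle",rect(unproj(t,blob(t,(0,0,0),(180,255,60),(320,195,350,270)),.202)))
for f,a in((t,[(425,296),(553,269)]),(s,[(153,188),(248,198)])):
    P=unproj(f,a,.155); print("bar",P,P.mean(0),np.linalg.norm(P[0]-P[1]),np.degrees(np.arctan2(*(P[0]-P[1])[::-1])))
cv2.imwrite("pics/bar.png",np.hstack([cv2.resize(f["frame"][y:y+100,x:x+160,::-1],None,fx=2.5,fy=2.5,interpolation=2) for f,x,y in((t,405,235),(s,130,165))]))
E
```

```text
(315, 235) [ 31 152 184]
(300, 280) [ 31 142 182]
(280, 235) [ 33  84 185]
(186, 269) [107 114 150]
(338, 235) [ 4 34 60]
(480, 285) [ 96   7 185]
(480, 268) [165  30  51]
mat ((522.3045043945312, 362.1772766113281), (286.8903503417969, 237.20358276367188), 8.680890083312988)
lid ((551.7691650390625, -32.60649108886719), (0.0, 0.0), 0.0) (341, 249, 1, 1)
handle ((585.6716918945312, -23.481595993041992), (15.38685417175293, 108.23564147949219), 86.18074035644531)
bar [[ 0.4415 -0.2208]
 [ 0.4962 -0.515 ]] [ 0.4689 -0.3679] 0.2992615780557461 100.53092267225773
bar [[ 0.487  -0.4996]
 [ 0.435  -0.2252]] [ 0.461  -0.3624] 0.27928483549455496 -79.27185721665731
```

View pics/bar.png

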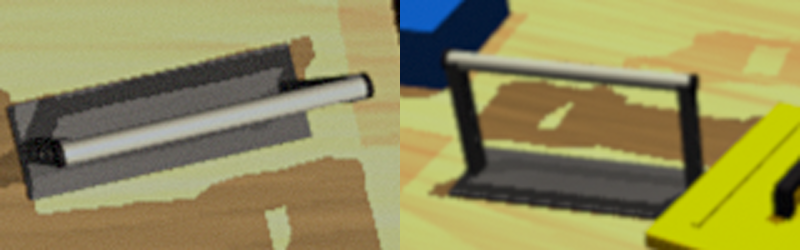

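The crop shows the steel between the black post caps: about (430,297) to (550,270) in the top view, and (155,189) to (246,196) in the scene view. The base corners are clear too.

```bash
python3 - <<'E'
from h import *
t=dict(np.load("top0.npz")); s=dict(np.load("scene0.npz"))
c=blob(t,(25,115,60),(36,255,255),(280,165,395,300)); print("lid",rect(unproj(t,c,.166)),cv2.boundingRect(c))
for f,a in((t,[(430,296.6),(549.8,270.2)]),(s,[(246,196.2),(154.8,188.6)])):
  for z in (.155,.165):
    P=unproj(f,a,z); print("bar",P.mean(0),np.linalg.norm(P[0]-P[1]),np.degrees(np.arctan2(*(P[0]-P[1])[::-1])))
P=unproj(t,[(408.2,277.8),(521.8,251.8),(529.8,289),(417,315)],.008); print(P.mean(0),np.degrees(np.arctan2(*(P[0]-P[1])[::-1])),rect(P))
# scene check of the handle ends/ lid
print(proj(s,[[.5857,-.0235,.202],[.5857+.055,-.0198,.202],[.5857-.055,-.0272,.202]]))
from bench import kinematics
for p,y in (([.586,-.0235,.2],np.radians(93.8-7.6)),([.522,.362,.3],np.radians(98.7)),([.465,-.365,.35],np.radians(101))):
  for k in (0,np.pi): print(kinematics.ik(p,down(y+k)))
E
```

```text
lid ((586.3856811523438, -23.77057647705078), (207.7358856201172, 257.907470703125), 86.22012329101562) (289, 177, 96, 116)
bar [ 0.4668 -0.3698] 0.280665378446084 101.03682999361344
bar [ 0.4668 -0.3662] 0.2781371838231089 101.03682999361344
bar [ 0.4582 -0.3639] 0.2647051164717558 102.9886406099386
bar [ 0.4727 -0.3533] 0.2610775190521849 102.9886406099386
[ 0.468  -0.3697] 101.54794021879034 ((468.2095947265625, -370.6391906738281), (97.28736877441406, 303.382568359375), 11.546932220458984)
[[292.4428 227.3743]
 [284.0531 240.1549]
 [300.27   215.4507]]
[-0.2397  0.4721  1.3507 -0.      1.3188 -1.7442]
[-0.2397  0.4721  1.3507 -0.      1.3188  1.3974]
[ 0.4222  0.5402  0.9889 -0.      1.6125 -1.3004]
[ 0.4222  0.5402  0.9889 -0.      1.6125  1.8412]
[-0.8635  0.4231  1.0404 -0.      1.6781 -2.6263]
[-0.8635  0.4231  1.0404 -0.      1.6781  0.5153]
```

```bash
python3 - <<'E'
from h import *
from bench import env, kinematics, monitor, eyes
q=down(np.radians(86.2)+np.pi); L=[.586,-.0236]
env.release(); env.reach([*L,.26],q); env.movel([*L,.177],.1)
env.close_gripper(60); s=monitor.sense(); print(s["finger_gap"],s["gripper_force"],s["clock"])
env.movel([*L,.30],.1); s=monitor.sense(); print(s["finger_gap"],s["contact_force"],s["clock"])
M=[.522,.362]; qm=down(np.radians(98.7)+np.pi)
env.movel([*M,.30],.2,qm); env.movel([*M,.05],.12)
print(env.movel([*M,.029],.03,guard=5)); s=monitor.sense(); print(s["position"],s["contact_force"],s["clock"])
f=eyes.grab_frame("top"); cv2.imwrite("pics/top1.png",f["frame"][:,:,::-1]); np.savez("top1.npz",**f)
f=eyes.grab_frame("scene"); cv2.imwrite("pics/scene1.png",f["frame"][:,:,::-1]); np.savez("scene1.npz",**f)
E
```

```text
0.19581475009841479 59.18753206729889 4.0333
0.19609249802515538 [ 0.0759 -0.4971 -3.1117] 5.4167
True
[0.5218 0.3619 0.0323] [-1.292  -0.914   4.2683] 10.3333
```

View pics/top1.png

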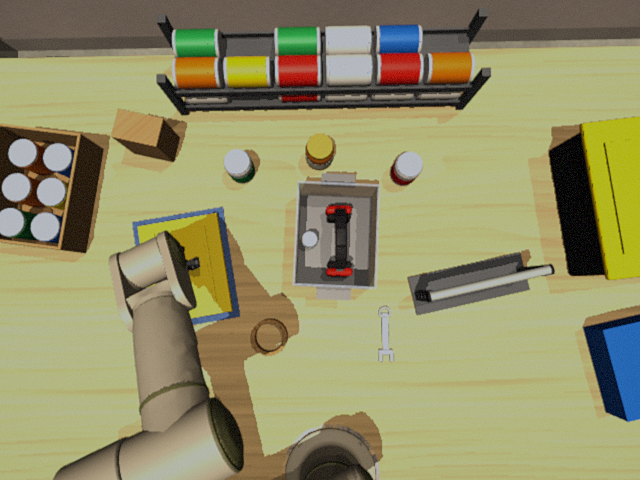

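The top view shows the lid inside the mat's blue border. In the tote, the ear defenders have cups at (340,210) and (340,271), with the band between them at about (341,238). I'll release, back away and zoom in on the tote.

```bash
python3 - <<'E'
from h import *
from bench import env, kinematics, monitor, eyes
env.release(); p=monitor.sense()["position"]
env.movel([p[0],p[1],.14],.12)
q=down(np.radians(86.2)+np.pi)
env.reach([.575,.06,.36],q)   # wrist look near the tote
w=eyes.grab_frame("wrist"); t=dict(np.load("top1.npz")); np.savez("w1.npz",**w)
print(monitor.sense()["clock"])
im=t["frame"][175:300,285:395,::-1]
a=cv2.resize(im,(396,450),interpolation=2); b=cv2.resize(w["frame"][:,:,::-1],(400,300)); b=cv2.copyMakeBorder(b,0,150,0,0,0)
cv2.imwrite("pics/z1.png",np.hstack([a,b]))
print(w["mtx"],w["view"])
for roi in ((320,195,360,225),(320,255,360,285)):
    c=blob(t,(0,150,60),(6,255,255),roi); print(cv2.boundingRect(c),cv2.minAreaRect(c))
f=eyes.grab_frame("top"); c=blob(f,(25,115,60),(36,255,255),(130,200,245,335)); print("lid",rect(unproj(f,c,.02)))
E
```

```text
13.6083
[[371.6483   0.     325.6123]
 [  0.     371.6483 237.9407]
 [  0.       0.       1.    ]] [[-0.0657 -0.9978 -0.0005  0.0982]
 [-0.9612  0.0631  0.2686  0.4789]
 [-0.268   0.0181 -0.9633  0.6549]
 [ 0.      0.      0.      1.    ]]
(326, 205, 26, 10) ((338.43865966796875, 209.08961486816406), (8.817756652832031, 25.19359016418457), 87.51044464111328)
(326, 267, 27, 9) ((339.0, 271.0), (8.0, 26.0), 90.0)
lid ((523.439208984375, 360.4498291015625), (255.77456665039062, 206.6703643798828), 8.909639358520508)
```

View pics/z1.png

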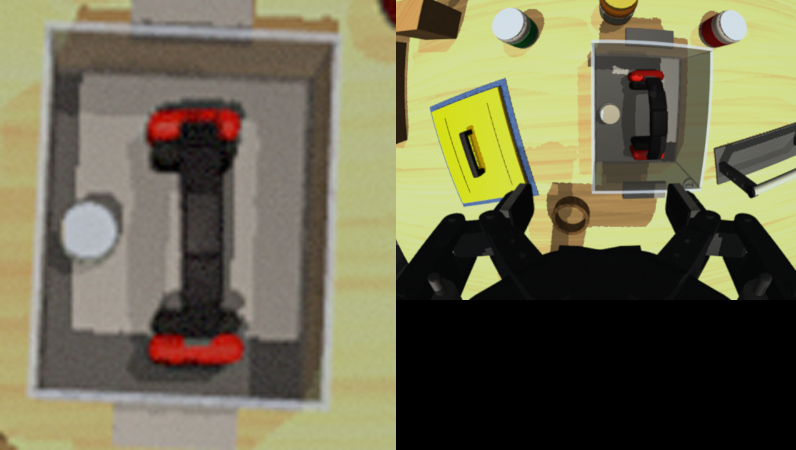

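The lid lies at (0.523, 0.360), centred on the mat. In the zoom, the padded block spans columns 185 to 222 and rows about 180 to 255, so its centre is near top pixel (341,236). The white-capped jar is clear of it to the left (+y).

```bash
python3 - <<'E'
from h import *
t=dict(np.load("top1.npz")); w=dict(np.load("w1.npz"))
def uw(px,z):
    d=(np.atleast_2d(px)-w["mtx"][:2,2])/w["mtx"][0,0]; r=np.linalg.norm(d,axis=1,keepdims=True)
    d=np.c_[d/r*np.sin(r),np.cos(r)]@w["view"][:3,:3]; c=-w["view"][:3,:3].T@w["view"][:3,3]
    return (c+d*((z-c[2])/d[:,2])[:,None])[:,:2]
print("block top",unproj(t,[(285+203.5/3.6,175+218/3.6)],.155),"ends",unproj(t,[(285+203.5/3.6,175+180/3.6),(285+203.5/3.6,175+255/3.6)],.155))
for z in (.06,.078): P=unproj(t,[(338.4,209.1),(339,271)],z); print("cups",P,P.mean(0))
# wrist: dark band pixels
f=w["frame"]; cv2.imwrite("pics/wz.png",cv2.resize(f[90:280,300:520,::-1],None,fx=3,fy=3,interpolation=2))
print("tote rim",uw([(314,66),(510,82),(498,308),(316,306)],.16))
np.save("dummy.npy",0)
E
```

```text
block top [[ 0.5835 -0.0353]] ends [[ 0.6078 -0.036 ]
 [ 0.5598 -0.0347]]
cups [[ 0.66   -0.035 ]
 [ 0.5054 -0.0324]] [ 0.5827 -0.0337]
cups [[ 0.6571 -0.034 ]
 [ 0.5049 -0.0314]] [ 0.581  -0.0327]
tote rim [[ 0.709   0.0622]
 [ 0.694  -0.1291]
 [ 0.4541 -0.1231]
 [ 0.4758  0.0768]]
```

View pics/wz.png

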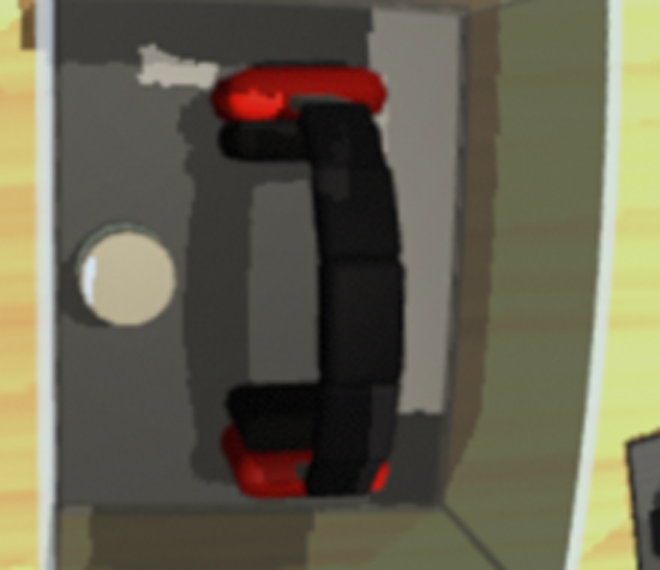

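In the wrist view the block spans zoomed columns 322–404 and rows 258–384, and nothing is in the way of the fingers. The estimates agree on about (0.583, -0.0345), so I'll grasp and carry.

```bash
python3 - <<'E'
from h import *
from bench import env, kinematics, monitor, eyes
q=down(np.radians(86.2)+np.pi); E=[.583,-.0345]
env.movel([*E,.26],.2,q); print("touch",env.movel([*E,.135],.1,guard=10))
env.close_gripper(60); s=monitor.sense(); print(s["position"],s["finger_gap"],s["gripper_force"],s["contact_force"],s["clock"])
if .25<s["finger_gap"]<.45:
    env.movel([*E,.34],.1); s=monitor.sense(); print(s["finger_gap"],s["gripper_force"],s["contact_force"],s["clock"])
    env.movel([.467,-.368,.34],.15,down(np.radians(101.3)+np.pi)); env.movel([.467,-.368,.24],.1)
f=eyes.grab_frame("scene"); t=eyes.grab_frame("top"); print(monitor.sense()["clock"])
cv2.imwrite("pics/c2.png",np.hstack([cv2.resize(f["frame"][60:260,90:290,::-1],(400,400)),cv2.resize(t["frame"][190:340,390:570,::-1],(400,400))]))
E
```

```text
touch False
[ 0.5832 -0.0344  0.1353] 0.3119186096114103 60.770745277404785 [0.002  1.6677 2.4225] 16.4667
0.31646439624247835 60.38226127624512 [ 0.0032 -0.1427 -2.3857] 18.6667
22.4167
```

View pics/c2.png

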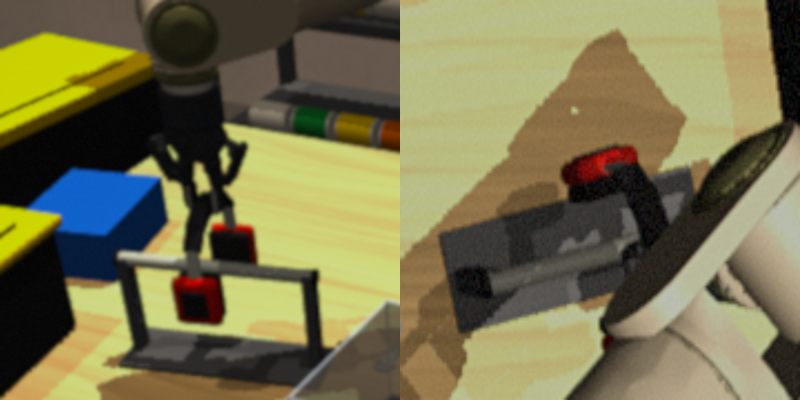

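The picture shows one cup on each side of the bar, with the headband upright across it. I'll lower it.

```bash
python3 - <<'E'
from h import *
from bench import env, kinematics, monitor, eyes
P=[.467,-.368]
print(env.movel([*P,.178],.08,guard=8))
print(env.movel([*P,.163],.02,guard=4)); s=monitor.sense(); print(s["position"],s["contact_force"],s["clock"])
f=eyes.grab_frame("scene")
if s["position"][2]<.172:
    env.release(); env.hold(.3); env.movel([*P,.30],.08); env.hold(.5)
    env.reach([.45,-.15,.40],down(np.radians(101.3)+np.pi))
g=eyes.grab_frame("scene"); t=eyes.grab_frame("top"); print(monitor.sense()["clock"])
np.savez("t3.npz",**t)
cv2.imwrite("pics/c3.png",np.hstack([cv2.resize(f["frame"][140:270,120:280,::-1],(400,325)),cv2.resize(g["frame"][140:270,120:280,::-1],(400,325))]))
cv2.imwrite("pics/t3.png",t["frame"][:,:,::-1])
E
```

```text
False
True
[ 0.4669 -0.3679  0.165 ] [-0.1725  0.2487  4.2454] 23.9667
28.3167
```

View pics/c3.png

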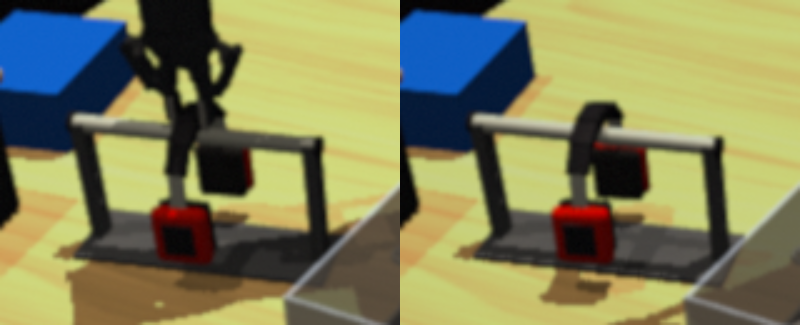

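View pics/t3.png

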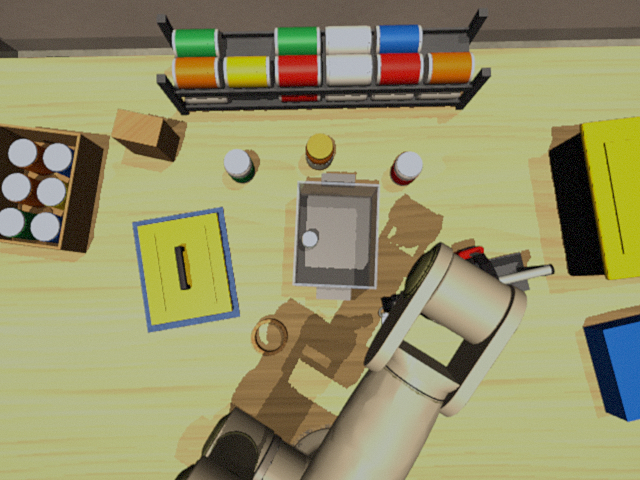

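The ear defenders hang astride the bar near its middle at crop (590,140), level and released. The lid is centred on the mat at (186,269), and the bystanders have not moved. I'll check that everything is at rest and hand in.

```bash
python3 - <<'E'
from h import *
from bench import env, eyes, job
a=eyes.grab_frame("scene")["frame"]; env.hold(1.0); b=eyes.grab_frame("scene")["frame"]
print("motion px",(cv2.absdiff(a,b).max(2)[140:270,120:280]>40).sum())
print(job.hand_in())
E
```

```text
motion px 0
the job is handed in; nothing more can be done
None
```

The lid lies flat and centred on the mat, the ear defenders hang at rest astride the bar near its middle, nothing else was moved, and the job is handed in (about 30 s used; no verdict was returned).

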